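# Lower tubes into the bath on the lift's ratchet

### The job

Lower the tubes into the bath: press the lift's red thumb pad down to lift the pawl clear of the ratchet wheel, hold it off while the drum turns back and the carriage sinks, and let it drop again so that the pawl holds the carriage with the red pointer level with the green clip. Then make sure it holds by pushing down on the black push plate with about one kilogram, and let go. Ease the pawl and the plate with light finger pressure, never leaning on them, and leave the bottle, plate and tip box around the lift where they stand.

Things in the scene. Friction and masses are not known exactly. Their poses are not given: they have to be found in the camera images.
- lift: Bench immersion lift, fixed: grey base 190 x 400 x 12 mm, white gear head 50 x 85 mm rising to 165 mm, open steel bath 150 x 160 mm (rim at 110 mm), aluminium scale post rising to 245 mm. Origin on the bench under the drum's axis; x along that axis from the gear head out to the ratchet wheel, y from the bath towards the pawl's tail, z up. Wheel and pawl lie in one upright plane at x = 41 mm.
- pawl: Dark steel rocker pawl, 12 mm thick; origin on its pin (lift frame 41, 52, 180 mm). Nose 52 mm from the pin towards -y, in the teeth; tail with the red pad to +y. Pressing the pad raises the nose: 0 rad engaged (its z upright), clear of the teeth from 0.125 rad (pad down 5.2 mm), hard against its stop at 0.17 rad (pad down 7.1 mm). It is bent by more than 15 N. Let go, it drops back by its spring.
- thumb_pad (a point): Middle of the top line of the red thumb pad, a level roll 18 mm thick and 28 mm long (along the lift's x), 42 mm from the pawl's pin; 187 mm above the bench when engaged, open from above. The spring alone takes 2 to 4 N here. While a tooth loads the pawl it takes about 5 to 12 N to ease it out (the carriage even rises a little); then the push drops to the spring's until the stop is met.
- drum: Drum (64 mm diameter) with ratchet wheel (90 mm diameter, 12 teeth 7 mm deep) and black hand knob on one level axis 130 mm above the bench; origin on the axis. A 20 mm pinion gears it to the carriage: one tooth is 10.5 mm of travel. Pawl off, the carriage's weight turns it back slowly on a damper; a dropped pawl slides into the next tooth and stops it within one tooth.
- carriage: Carriage of about 1.3 to 2.4 kg: upright steel rack bar 20 mm square beside the gear head, aluminium arm, orange holder with six foil-wrapped, blue-capped tubes over the bath (caps 266 mm above the bench at the start). It only slides up and down; origin at the start on the bench under the bar. Starts at the top, held by the pawl; off the pawl it sinks by itself at 9 to 18 mm/s, at most 95 mm.
- pointer (a point): Tip of the red pointer, 3 mm thick and 12 mm wide, which sticks out of the carriage's arm beside the scale post, towards the ratchet wheel's side; it starts 236 mm above the bench.
- clip: Green clip fixed on the scale post, 16 x 22 x 24 mm (24 mm high); origin at its centre, 46 to 80 mm below the pointer's start. The pointer is level with the clip when its tip is no more than 12 mm above or below the clip's centre.
- push_plate (a point): Centre of the top of the black push plate, 40 x 34 x 6 mm, on top of the rack bar; starts 276 mm above the bench and sinks with the carriage. With the pawl holding it is as good as rigid: push it with 7 to 14 N; above 25 N, even as a knock, the pawl is overloaded, so come down on it at 5 mm/s or so. The scale post's top (245 mm) stands 50 mm beside it.
- wash_bottle: White bottle with red cap, 62 mm diameter, 170 mm high, loose, standing; origin under its centre. Leave it.
- microplate: Clear microplate with yellow-green wells, 86 x 128 x 14 mm, loose on the bench; origin under its centre. Leave it.
- tip_box: Grey tip box with blue lid, 85 x 122 x 69 mm, loose on the bench; origin under its centre. Leave it.

How it is judged (in metres and radians):
On the way, in this order (a step that is already met when the one before it is completed fails the run):
1. the pawl is lifted clear and the drum turns back: the carriage has sunk at least 6 mm with the pawl off the wheel (angle between pawl's own z axis and vertical above 0.1 rad and distance of pointer from where it was at the start of the episode above 0.006 m), for 0.2 s.
2. the pawl is dropped and holds the carriage still with the pointer level with the clip (angle between pawl's own z axis and vertical below 0.03 rad and z of pointer in the frame of clip between -0.0125 and 0.0125 m and linear speed of carriage below 0.003 m/s and contact force between pawl and drum above 3 N), for 0.3 s.
3. the push plate is pushed down with 7 to 14 N while the pawl holds (contact force between any of the fingers, the arm and carriage above 7 N and not (contact force between any of the fingers, the arm and carriage above 14 N) and angle between pawl's own z axis and vertical below 0.03 rad and z of pointer in the frame of clip between -0.0125 and 0.0125 m), for 0.3 s.
At the end, for the whole second after the job is handed in: The pawl is down in the wheel (within 0.03 rad) and carries the carriage, which is at rest with the pointer's tip within 12.5 mm above or below the clip's centre; bottle, microplate and tip box are within 20 mm of where they were (all of step 2 and distance of each of wash_bottle, microplate, tip_box from where it was at the start of the episode below 0.02 m); the robot touches nothing.
It fails at once if the pawl is pressed with more than 15 N (contact force between any of the fingers, the arm and pawl above 15 N).
It fails at once if the carriage is pushed with more than 25 N (contact force between any of the fingers, the arm and carriage above 25 N).
It fails at once if the bottle, microplate or tip box is shifted by more than 20 mm or tipped (distance of any of wash_bottle, microplate, tip_box from where it was at the start of the episode above 0.02 m or angle between any of wash_bottle, microplate, tip_box's own z axis and vertical above 0.3 rad).
It also fails if it takes over 67 s, if anything falls off the work surface, if the arm or the gripper's body presses on something with over 40 N, if the wrist force passes 120 N, or if a joint passes its speed limit or range.

### The arm

A 6-joint arm with a two-finger parallel gripper is mounted at the origin on the work surface. World frame = base frame: x ahead of the robot, y to its left, z up, the work surface at z = 0. Lengths are in mm, angles in degrees, forces in N, time in s.
With the tool pointing down it reaches from about 325 to 750 mm from the base axis. Payload 7.6 kg.
Tool frame: the origin (TCP) lies midway between the tips of the shut fingers; the grasp point (between the pads) lies 19 mm behind it (pinch_z is the distance from the TCP to the grasp point, in mm); z points along the fingers, y is the direction in which the jaws open and shut (so a half turn about z gives the same grasp; the last joint's range is limited). The gripper opens to 85 mm and grips with 20 to 120 N. Pads are 22 mm wide; open, the fingers measure 114 mm over their backs; the gripper's body (76 mm by 85 mm) begins 54 mm behind the grasp point. The pads swing forward as they close: fully open they stand 13 mm farther back than shut.
Start: joints at [-75.934, 2.991, 80.254, -0, 96.75, -4.028], TCP at [163.078, -499.053, 201.523] pointing down, gripper open.
Joint ranges: [-166.34, 166.34], [-52.06, 124.39], [6.96, 135.62], [-60.46, 240.46], [14.63, 156.25], [-167.68, 167.68]. Speed limits (degrees/s): [147.25, 147.25, 172.46, 180, 180, 180].

### API

Orientations are given as a 3x3 rotation matrix whose columns are the frame's x, y, z axes.
In Python, from cell import read_state, capture, camera_params, job_done, boxes_of, cut_out, place_of, pinch_z gives the robot as it stands. The module is installed in compiled form; this text tells all that it offers.
- The arm moves only by the tool servo_tool, never from a script. Its argument "series" is a list that holds one entry, the list of rows, each a list of 5 numbers: the closure, from -1 (fully open) to 1 (shut), then the shift along the tool's x, y, z in mm, then the turn about the tool's z in degrees. A call has 1 to 12 rows; each row is the pose to reach, as a shift and turn from the pose commanded when the call began, along the tool's axes at that moment; what a row does not reach only later rows make up. A row lasts 1/10 s, in which the tool goes at most 50 mm and 8.59 degrees, less where a joint would pass 70% of its speed; a pose out of reach is approached as far as the arm can. A call with a gripper value outside its range is refused whole. The fingers move at their own pace and stop on an object; the grip force is fixed at half the most. Time passes only in rows, so rows that repeat a pose let the fingers close. It gives the time, the measured TCP pose, the force and the opening at its end, in the units of the state.
- read_state(): the state, without advancing time (a new reading comes with each control period).
- capture(name): name is "scene" or "top" or "wrist"; returns the picture (400x640x3 uint8, blue, green, red); there is no depth.
- camera_params(name): a dict with "intrinsics" (3x3 intrinsics, pixels), "T" (4x4, takes a point from camera to world coordinates); the wrist camera has in their place "T_tool_cam" (4x4, takes a point from camera to tool coordinates, whose origin is the TCP and whose axes are the flange's). Camera axes: x right, y down, z forward; pixel columns grow to the right and rows downward; lengths in mm; the calibration is good to about 2 mm. A picture is of the moment at which its call begins: read the wrist's pose just before it. camera_params takes no time and is no camera call.
- job_done(): hands the job in, once; it reports no verdict.
Trained networks look in the newest picture that a camera, given by its name, has taken for a name from the list of things; names that differ only in an ending like _2 or _b are one class to them, and where a whole thing is asked for, a point or a joint stands for the part that bears it (a point fixed in the world has none). Each returns a list of dicts, best first, with "confidence" (0 to 1); they miss things now and then, are a little off and sometimes report something else, mostly with a low value. They report only what shows in the picture. A call takes as long as a camera call.
- boxes_of(camera, target): "rect" ([left, top, right, bottom] in pixels, round what is visible of it).
- cut_out(camera, target): "mask" (400x640 bool, what is visible of it) and "rect" ([left, top, right, bottom] in pixels, round what is visible of it).
- place_of(camera, target): "location" ([row, column] in pixels: a listed point, or the origin of a listed thing).
The state is a dict: "time_s": time; "qpos": joint angles; "joint_velocities": joint speeds; "tau": joint torques, N m; "eef_pos": TCP position; "orientation": TCP orientation; "ft_force": force on the tool from outside, world axes, zero at the start; "moment": the same for the moment, N m; "opening": opening from 0.0 (shut) to 1.0 (fully open).
Only numpy, scipy, OpenCV 4.12 (cv2) and the standard library are available. Lean on these libraries where they do the work, as an engineer would, in place of code of your own. Each camera call takes 0.05 s, during which the arm holds its last target. There are 200 camera calls.

## Working session

There is one attempt and no reset: what is moved stays moved. The work goes in short steps, Python scripts to look and compute and a tool call to move; the robot and the scene stay as the last step left them, time stands still between calls to the robot, and variables do not carry over. Pictures are saved under pics/ and viewed, about 8 in all and at most 12, crops included, and the job is handed in when it is done.

Besides the shell and the picture viewer there is one more tool, called after "Request:" as name(argument=value, ...) on one line, values as JSON. servo_tool: Moves the arm, as the interface text tells. Its arguments: {"type":"object","properties":{"series":{"type":"array","items":{"type":"array","items":{"type":"array","items":{"type":"number"}}}}},"required":["series"]}

```bash
mkdir -p pics
cat > h.py <<'E'
import numpy as np, cv2
from cell import *
def tri(obs):
    # obs: list of (K, T, (row,col))
    A=[];b=[]
    for K,T,(r,c) in obs:
        d=T[:3,:3]@np.linalg.inv(K)@np.array([c,r,1.]);d/=np.linalg.norm(d)
        P=np.eye(3)-np.outer(d,d);A.append(P);b.append(P@T[:3,3])
    x=np.linalg.solve(sum(A),sum(b)); 
    return x,[np.linalg.norm(P@x-q) for P,q in zip(A,b)]
def cam(n):
    p=camera_params(n);K=np.array(p["intrinsics"])
    if n!="wrist": return K,np.array(p["T"])
    s=read_state();T=np.eye(4);T[:3,:3]=s["orientation"];T[:3,3]=s["eef_pos"]
    return K,T@np.array(p["T_tool_cam"])
E
python3 - <<'E'
from h import *
C={}
for n in("scene","top","wrist"):
    C[n]=cam(n); im=capture(n); cv2.imwrite(f"pics/{n}0.png",im)
    print(n,C[n][1].round(2).tolist(),C[n][0][0].round(0))
for t in("thumb_pad","pointer","clip","push_plate","lift","drum","pawl","wash_bottle","microplate","tip_box"):
    o=[]
    for n in("scene","top"):
        r=place_of(n,t)
        if r: print(t,n,np.round(r[0]["location"],1),round(r[0]["confidence"],2)); o.append((*C[n],r[0]["location"]))
    if len(o)==2: x,e=tri(o);print("   ",x.round(1),np.round(e,1))
s=read_state();print(s["time_s"],s["eef_pos"],s["orientation"],s["ft_force"],s["opening"])
E
cd pics; python3 -c "
import cv2,numpy as np
cv2.imwrite('both.png',cv2.resize(np.vstack([cv2.imread('scene0.png'),cv2.imread('top0.png')]),(480,600)))"
```

```text
scene [[0.19, 0.65, -0.74, 1026.6], [0.98, -0.11, 0.15, -5.03], [0.02, -0.75, -0.66, 622.59], [0.0, 0.0, 0.0, 1.0]] [397.   0. 321.]
top [[-0.01, -1.0, 0.05, 501.28], [-1.0, 0.01, 0.03, 104.65], [-0.03, -0.05, -1.0, 899.07], [0.0, 0.0, 0.0, 1.0]] [434.   0. 320.]
wrist [[0.31, -0.9, -0.31, 241.11], [-0.95, -0.29, -0.1, -472.61], [-0.0, 0.32, -0.95, 374.59], [0.0, 0.0, 0.0, 1.0]] [359.   0. 316.]
thumb_pad scene [219.8 332.4] 0.75
thumb_pad top [168.1 329. ] 0.62
    [594.7 106.8 187. ] [1.3 1.3]
pointer scene [206.8 224.2] 0.82
pointer top [168.8 432.7] 0.97
    [586.5 -52.8 232.2] [1.5 1.5]
clip scene [222.1 218.9] 0.48
clip top [181.3 435.1] 0.59
    [571.5 -66.6 188.9] [1.6 1.6]
push_plate scene [161.8 244.2] 0.6
push_plate top [189.9 420.4] 0.82
    [550.4 -20.1 282.7] [1.5 1.5]
lift scene [282.4 275.3] 0.9
lift top [198.8 377.3] 0.92
    [555.    9.2  -2.4] [0. 0.]
drum scene [237.4 272.1] 0.91
drum top [197.9 382.3] 0.94
    [549.4  12.  116.7] [0.8 0.8]
pawl scene [227.2 307.5] 0.81
pawl top [166.5 356.6] 0.56
    [598.3  63.8 181.7] [1.5 1.5]
wash_bottle scene [345.2 364.8] 0.76
wash_bottle top [123.9 316.1] 0.79
    [712.9 138.4   4.3] [3.3 3.3]
microplate scene [218.8 291.9] 0.95
microplate top [276.6 352.7] 0.72
    [395.9  62.8   5.8] [0.8 0.8]
tip_box scene [263.2 382.1] 0.84
tip_box top [203.5 270.5] 0.56
    [545.9 228.9  -3.2] [2.8 2.8]
1.15 [ 163.09088699 -499.05358717  201.5102751 ] [[ 9.50549771e-01  3.10572261e-01  5.60980388e-05]
 [ 3.10572264e-01 -9.50549771e-01 -4.39230806e-05]
 [ 3.96826874e-05  5.91735691e-05 -9.99999997e-01]] [0.00522235 0.57347548 0.27457352] 1.000443325642465
```

View pics/scene0.png

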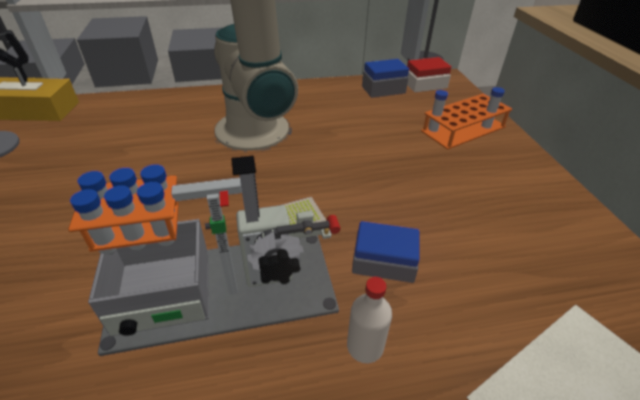

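View pics/top0.png

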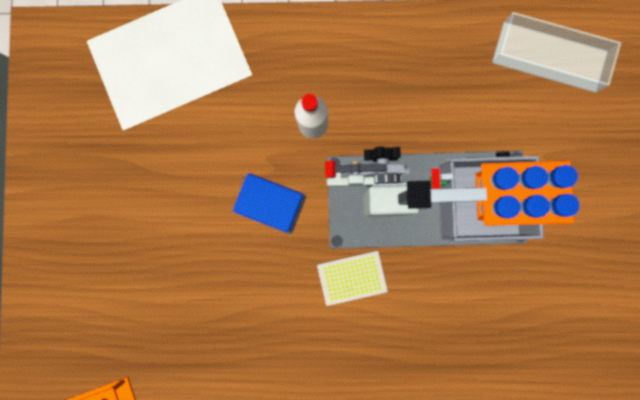

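The scene view shows the red pad at (332,220), pointer at (224,203), clip at (217,226) and the black plate at (243,163). In the top view the lift lies almost parallel to the world axes (yaw about 1.5°). Next I'll rise and go over the lift.

Request:
servo_tool(series=[[[1,0,0,-50,0],[1,0,0,-100,0],[1,0,0,-140,0],[1,40,-27,-140,0],[1,80,-55,-140,0],[1,120,-83,-140,0],[1,160,-110,-140,0],[1,200,-138,-140,0],[1,240,-165,-140,0],[1,280,-193,-140,0],[1,320,-220,-140,0],[1,360,-248,-140,0]]])

```text
time_s: 2.35
eef_pos: [429.1, -149.7, 341.7]
orientation: [[0.951, 0.311, 0.001], [0.311, -0.951, -0.0], [0.001, 0.001, -1.0]]
ft_force: [0.4, -0.9, 0.3]
opening: -0.004
```

Request:
servo_tool(series=[[[1,40,-27,0,0],[1,80,-55,0,0],[1,120,-83,0,0],[1,160,-110,0,0],[1,200,-138,0,0],[1,220,-152,0,0],[1,220,-152,0,0],[1,220,-152,0,0],[1,220,-152,0,0]]])

```text
time_s: 3.25
eef_pos: [589.9, 60.4, 341.9]
orientation: [[0.951, 0.31, 0.001], [0.31, -0.951, -0.0], [0.0, 0.0, -1.0]]
ft_force: [0.4, 0.4, 0.4]
opening: 0.0
```

```bash
cat > look.py <<'E'
import sys,json
from h import *
tag=sys.argv[1];ts=sys.argv[2:]
C={};out={}
for n in("wrist","scene","top"):
    C[n]=cam(n);cv2.imwrite(f"pics/{n}{tag}.png",capture(n))
for t in ts:
    o=[]
    for n in C:
        r=place_of(n,t)
        if r and r[0]["confidence"]>.4: print(t,n,np.round(r[0]["location"],1),round(r[0]["confidence"],2)); o.append((*C[n],r[0]["location"]))
    if len(o)>1: x,e=tri(o);print("   ",x.round(1),np.round(e,1))
s=read_state();print(s["time_s"],s["eef_pos"].round(1),s["ft_force"].round(2),s["opening"])
E
python3 look.py 1 thumb_pad pointer clip push_plate
```

```text
thumb_pad wrist [151.1 269.1] 0.68
thumb_pad scene [217.8 333.3] 0.96
thumb_pad top [168.4 330.4] 0.59
    [594.8 106.8 190.9] [1.5 0.4 1.3]
pointer wrist [232.2 440. ] 0.8
pointer scene [206.7 224.7] 0.93
pointer top [169.4 432.7] 0.58
    [584.6 -52.8 232.1] [2.  1.3 1.9]
clip wrist [227.2 435.3] 0.85
clip scene [220.4 219.7] 0.55
clip top [181.7 432.1] 0.47
    [572.3 -64.1 192.5] [3.  2.4 5. ]
push_plate wrist [289.4 398.1] 0.84
push_plate scene [162.3 244.6] 0.67
push_plate top [191.7 420.6] 0.95
    [546.6 -19.7 280.5] [2.4 2.1 2.8]
4.0 [590.2  61.3 341.4] [ 0.41 -0.7  -0.24] -0.000887158790181516
```

View pics/wrist1.png

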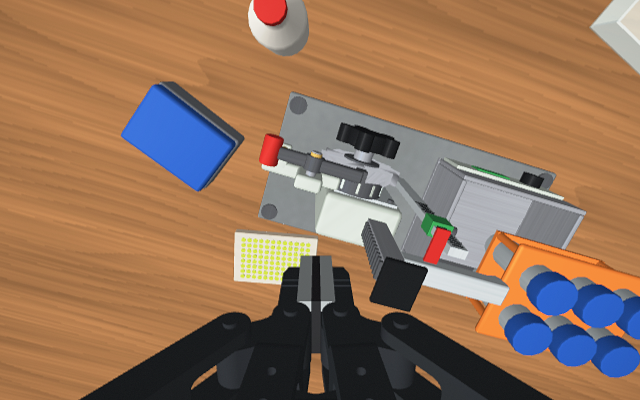

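The wrist view shows the pad at (270,150), clip at (437,223), pointer at (436,245) and plate at (398,280), with free space over the pad. Now I'll go above the pad.

Request:
servo_tool(series=[[[1,10,-22,20,0],[1,20,-44,50,0],[1,20,-44,90,0],[1,20,-44,120,0],[1,20,-44,138,0],[1,20,-44,138,0],[1,20,-44,138,0]]])

```text
time_s: 4.7
eef_pos: [595.7, 109.4, 204.3]
orientation: [[0.951, 0.311, 0.001], [0.311, -0.951, 0.0], [0.001, 0.0, -1.0]]
ft_force: [0.4, 0.6, 0.7]
opening: 0.001
```

```bash
python3 look.py 2 thumb_pad pointer clip push_plate
```

```text
thumb_pad wrist [232.8 321. ] 0.69
thumb_pad scene [266.5 384.6] 0.67
    [645.9 136.9 192.4] [52.5 52.5]
pointer wrist [380.4 618.5] 0.57
pointer scene [204.3 223.4] 0.83
pointer top [169.1 433.5] 0.61
    [585.2 -53.2 236.4] [0.6 1.7 1.7]
clip wrist [341.5 573.6] 0.62
clip scene [347. 365.] 0.5
clip top [179.6 437.4] 0.47
    [659.5  15.3 216.8] [ 65.3 171.4 116.7]
push_plate top [192.1 420.3] 0.76
5.45 [595.5 109.3 203.5] [ 1.02 -0.47 -0.06] -1.83877609434126e-05
```

View pics/wrist2.png

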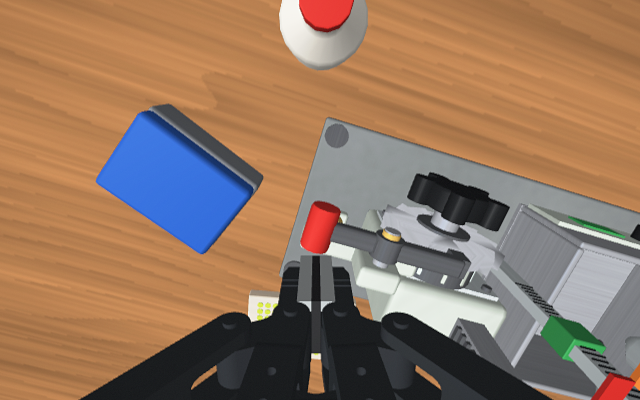

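The pad shows at (321,228) with the fingertips at (316,262), and the clip at (573,340). I'll triangulate from the two wrist views.

Run:
```python
from h import *
p=camera_params("wrist");K=np.array(p["intrinsics"]);Tt=np.array(p["T_tool_cam"])
R=np.array(read_state()["orientation"])
def W(e):
    T=np.eye(4);T[:3,:3]=R;T[:3,3]=e;return T@Tt
A=W([590.2,61.3,341.4]);B=W([595.5,109.3,203.5])
S=cam("scene");Tp=cam("top")
def proj(K,T,x): q=np.linalg.inv(T)@np.append(x,1);u=K@q[:3];return (u[1]/u[2]).round(1),(u[0]/u[2]).round(1)
print("tcp",proj(K,B,[595.5,109.3,203.5]),"pad?",proj(K,B,[594.8,106.8,187]))
for n,a,b in(("pad",(151,269),(230,321)),("padtop",(151.1,269.1),(232.8,321)),("clip",(224,436),(340,573)),("pointer",(232.2,440),(380.4,618.5))):
    print(n,*tri([(K,A,a),(K,B,b)]))
# green blob centroids
for f in("wrist1","wrist2","scene2","top2"):
    im=cv2.cvtColor(cv2.imread(f"pics/{f}.png"),cv2.COLOR_BGR2HSV)
    m=cv2.inRange(im,(60,140,60),(85,255,255));n,l,s,c=cv2.connectedComponentsWithStats(m)
    print(f,[(s[i].tolist(),c[i].round(1).tolist()) for i in range(1,n) if s[i,4]>15])
```

```text
tcp (np.float64(242.7), np.float64(317.2)) pad? (np.float64(232.6), np.float64(320.8))
pad [596.88109879 108.19699212 190.01117797] [np.float64(0.9036630341401471), np.float64(0.9036630341400536)]
padtop [597.46051978 108.07666702 194.48180744] [np.float64(0.46392277850171326), np.float64(0.4639227785018104)]
clip [577.84130881 -63.81404352 194.27035854] [np.float64(0.591371688221974), np.float64(0.5913716882218574)]
pointer [585.52101311 -49.60327517 238.36314785] [np.float64(0.5816412059380929), np.float64(0.5816412059379751)]
wrist1 [([472, 166, 37, 13, 74], [489.9, 172.1]), ([421, 213, 33, 24, 357], [434.6, 223.4])]
wrist2 [([569, 217, 56, 21, 210], [596.0, 226.8]), ([541, 316, 65, 45, 1442], [568.6, 336.5])]
scene2 [([211, 221, 14, 12, 133], [217.7, 226.1]), ([153, 312, 28, 9, 160], [166.6, 315.9])]
top2 []
```

Request:
servo_tool(series=[[[1,0,0,4,0],[1,0,0,8,0],[1,0,0,12,0],[1,0,0,13,0],[1,0,0,14,0],[1,0,0,14,0]]])

```text
time_s: 6.05
eef_pos: [595.5, 109.3, 189.4]
orientation: [[0.951, 0.311, -0.0], [0.311, -0.951, -0.0], [-0.0, 0.0, -1.0]]
ft_force: [-0.0, 0.5, -0.5]
opening: 0.0
```

Request:
servo_tool(series=[[[1,0,0,0.5,0],[1,0,0,1,0],[1,0,0,1.5,0],[1,0,0,1.5,0]]])

```text
time_s: 6.45
eef_pos: [595.5, 109.3, 187.9]
orientation: [[0.951, 0.311, 0.0], [0.311, -0.951, -0.0], [-0.0, 0.0, -1.0]]
ft_force: [0.5, 0.3, -0.2]
opening: 0.0
```

Request:
servo_tool(series=[[[1,0,0,0.5,0],[1,0,0,1,0],[1,0,0,1.5,0],[1,0,0,1.5,0]]])

```text
time_s: 6.85
eef_pos: [595.5, 109.3, 186.4]
orientation: [[0.951, 0.311, -0.0], [0.311, -0.951, -0.0], [-0.0, 0.0, -1.0]]
ft_force: [0.9, -0.0, 0.4]
opening: 0.002
```

Request:
servo_tool(series=[[[1,0,0,0.5,0],[1,0,0,1,0],[1,0,0,1,0]]])

```text
time_s: 7.15
eef_pos: [595.5, 109.3, 185.4]
orientation: [[0.951, 0.311, -0.0], [0.311, -0.951, -0.0], [-0.0, 0.0, -1.0]]
ft_force: [-0.1, -0.0, -1.0]
opening: -0.004
```

Request:
servo_tool(series=[[[1,0,0,0.5,0],[1,0,0,1,0],[1,0,0,1,0]]])

```text
time_s: 7.45
eef_pos: [595.5, 109.3, 184.4]
orientation: [[0.951, 0.311, -0.0], [0.311, -0.951, -0.0], [-0.0, 0.0, -1.0]]
ft_force: [-0.2, 1.3, -0.1]
opening: -0.002
```

```bash
python3 look.py 3 thumb_pad; python3 -c "
import cv2
a=cv2.imread('pics/wrist3.png')[180:340,230:470];cv2.imwrite('pics/c3.png',cv2.resize(a,None,fx=3,fy=3))"
```

```text
thumb_pad wrist [244.6 318.6] 0.56
thumb_pad scene [220.8 329.6] 0.89
thumb_pad top [189.5 418.1] 0.7
    [581.6  58.2 190.9] [51.7 45.  96.3]
7.75 [595.5 109.4 184.5] [ 0.04  0.38 -0.36] 0.0021604306960321977
```

View pics/c3.png

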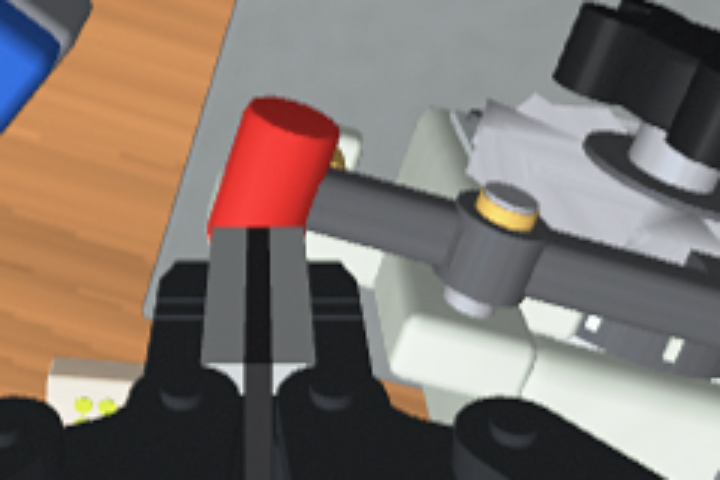

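The tip edge shows at (316,256), with the red pad directly below or behind it and no clear contact yet. I'll continue down in small steps.

Request:
servo_tool(series=[[[1,0,0,0.5,0],[1,0,0,1,0],[1,0,0,1,0]]])

```text
time_s: 8.05
eef_pos: [595.5, 109.3, 183.4]
orientation: [[0.951, 0.311, -0.0], [0.311, -0.951, -0.0], [-0.0, 0.0, -1.0]]
ft_force: [-0.1, -0.8, 0.2]
opening: -0.0
```

Request:
servo_tool(series=[[[1,0,0,0.5,0],[1,0,0,1,0],[1,0,0,1,0]]])

```text
time_s: 8.35
eef_pos: [595.5, 109.3, 182.3]
orientation: [[0.951, 0.311, -0.0], [0.311, -0.951, -0.0], [-0.0, 0.0, -1.0]]
ft_force: [-0.1, -0.7, 0.0]
opening: 0.002
```

```bash
python3 look.py 4 thumb_pad; python3 -c "
import cv2,numpy as np
a=cv2.imread('pics/wrist4.png')[180:300,260:400];b=cv2.imread('pics/scene4.png')[120:240,270:410];cv2.imwrite('pics/c4.png',cv2.resize(np.hstack([a,b]),None,fx=2.8,fy=2.8,interpolation=cv2.INTER_CUBIC))"
```

```text
thumb_pad wrist [248.2 321.4] 0.69
thumb_pad scene [221.6 329.6] 0.55
    [589.2 103.9 176.8] [1.7 1.7]
8.65 [595.5 109.3 182.5] [-0.22 -0.07  0.02] -0.0021562961658853396
```

View pics/c4.png

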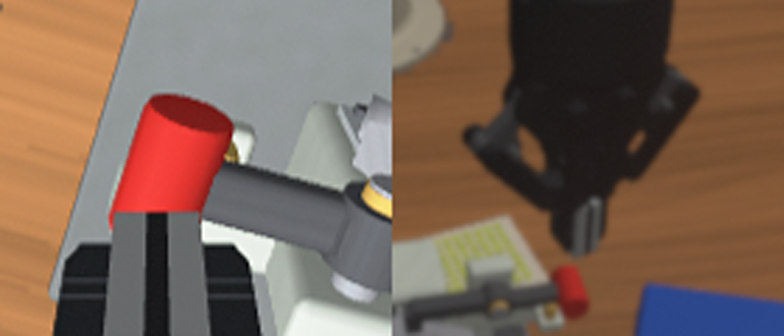

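Run:
```python
from h import *
W=cam("wrist");S=cam("scene")
print(tri([(*W,(256,316)),(*S,(211,337))]))
def proj(K,T,x): q=np.linalg.inv(T)@np.append(x,1);u=K@q[:3];return (u[1]/u[2]).round(1),(u[0]/u[2]).round(1)
for x in([595.5,109.3,182.5],[595,107,187]): print(proj(*S,x),proj(*W,x))
print(camera_params("wrist")["T_tool_cam"])
R=np.array(read_state()["orientation"]); 
for a in(-8,-4,0,4,8):
  for z in(0,-5,-10): print(a,z,proj(*W,np.array(read_state()["eef_pos"])+R@[a,0,z]))
```

```text
(array([600.56997656, 111.19686829, 209.78897529]), [np.float64(0.9370847409378456), np.float64(0.9370847409378301)])
(np.float64(222.0), np.float64(334.8)) (np.float64(242.8), np.float64(317.2))
(np.float64(219.9), np.float64(333.4)) (np.float64(248.6), np.float64(321.2))
[[-1.63894917e-03 -9.47147202e-01 -3.20795093e-01  8.23767138e+01]
 [ 9.99998490e-01 -1.73779830e-03  2.18335534e-05 -8.13409354e-01]
 [-5.78156755e-04 -3.20794572e-01  9.47148620e-01 -1.73796874e+02]
 [ 0.00000000e+00  0.00000000e+00  0.00000000e+00  1.00000000e+00]]
-8 0 (np.float64(256.2), np.float64(317.2))
-8 -5 (np.float64(260.6), np.float64(317.2))
-8 -10 (np.float64(265.3), np.float64(317.3))
-4 0 (np.float64(249.5), np.float64(317.2))
-4 -5 (np.float64(253.8), np.float64(317.2))
-4 -10 (np.float64(258.3), np.float64(317.3))
0 0 (np.float64(242.7), np.float64(317.2))
0 -5 (np.float64(246.9), np.float64(317.2))
0 -10 (np.float64(251.2), np.float64(317.3))
4 0 (np.float64(235.8), np.float64(317.2))
4 -5 (np.float64(239.8), np.float64(317.2))
4 -10 (np.float64(244.0), np.float64(317.3))
8 0 (np.float64(228.8), np.float64(317.2))
8 -5 (np.float64(232.7), np.float64(317.2))
8 -10 (np.float64(236.8), np.float64(317.3))
```

By triangulation the visible fingertips stand near z≈210, well above the reported TCP, which explains the missing contact. I'll go on down, judging by force.

Request:
servo_tool(series=[[[1,0,0,2,0],[1,0,0,4,0],[1,0,0,6,0],[1,0,0,8,0],[1,0,0,8,0]]])

```text
time_s: 9.15
eef_pos: [595.3, 109.3, 174.0]
orientation: [[0.951, 0.311, -0.001], [0.311, -0.951, -0.0], [-0.001, -0.0, -1.0]]
ft_force: [0.8, -1.1, -0.3]
opening: 0.0
```

```bash
python3 look.py 5 thumb_pad; python3 -c "
import cv2,numpy as np
a=cv2.imread('pics/wrist5.png')[180:300,260:400];b=cv2.imread('pics/scene5.png')[150:270,270:410];cv2.imwrite('pics/c5.png',cv2.resize(np.hstack([a,b]),None,fx=2.8,fy=2.8,interpolation=cv2.INTER_CUBIC))"
```

```text
thumb_pad wrist [255.2 320. ] 0.95
thumb_pad scene [217.2 332.8] 0.93
    [596.1 107.2 192.2] [2. 2.]
9.45 [595.6 109.3 174.6] [-0.55  0.05 -0.42] -0.0016774658529832088
```

View pics/c5.png

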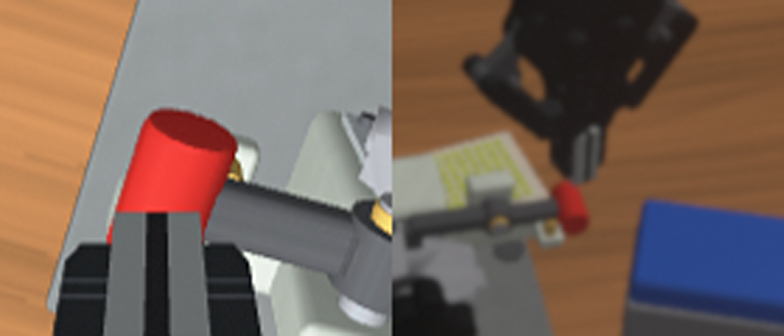

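Request:
servo_tool(series=[[[1,0,0,1,0],[1,0,0,2,0],[1,0,0,2,0]]])

```text
time_s: 9.75
eef_pos: [595.4, 109.3, 172.2]
orientation: [[0.951, 0.311, -0.0], [0.311, -0.951, -0.0], [-0.0, 0.0, -1.0]]
ft_force: [0.6, -0.3, -0.8]
opening: -0.004
```

Request:
servo_tool(series=[[[1,0,0,1,0],[1,0,0,2,0],[1,0,0,2,0]]])

```text
time_s: 10.05
eef_pos: [595.4, 109.3, 170.2]
orientation: [[0.951, 0.311, -0.0], [0.311, -0.951, -0.0], [-0.0, 0.0, -1.0]]
ft_force: [-0.9, -0.3, 0.3]
opening: -0.001
```

Request:
servo_tool(series=[[[1,0,0,0.5,0],[1,0,0,1,0],[1,0,0,1,0]]])

```text
time_s: 10.35
eef_pos: [595.5, 109.3, 169.4]
orientation: [[0.951, 0.311, -0.0], [0.311, -0.951, -0.0], [-0.0, 0.0, -1.0]]
ft_force: [-0.6, -0.0, 0.0]
opening: -0.005
```

Request:
servo_tool(series=[[[1,0,0,1,0],[1,0,0,2,0],[1,0,0,2,0]]])

```text
time_s: 10.65
eef_pos: [595.4, 109.3, 167.2]
orientation: [[0.951, 0.311, -0.0], [0.311, -0.951, -0.0], [-0.0, 0.0, -1.0]]
ft_force: [-0.8, -0.1, 0.4]
opening: -0.002
```

Request:
servo_tool(series=[[[1,0,0,0.5,0],[1,0,0,1,0],[1,0,0,1,0]]])

```text
time_s: 10.95
eef_pos: [595.5, 109.3, 166.4]
orientation: [[0.951, 0.311, -0.0], [0.311, -0.951, -0.0], [-0.0, 0.0, -1.0]]
ft_force: [0.3, 0.2, 0.7]
opening: 0.0
```

Request:
servo_tool(series=[[[1,0,0,0.5,0],[1,0,0,1,0],[1,0,0,1,0]]])

```text
time_s: 11.25
eef_pos: [595.5, 109.3, 165.4]
orientation: [[0.951, 0.311, -0.0], [0.311, -0.951, -0.0], [-0.0, 0.0, -1.0]]
ft_force: [0.6, -0.1, -0.0]
opening: 0.001
```

```bash
python3 look.py 6 thumb_pad pointer; python3 -c "
import cv2,numpy as np
a=cv2.imread('pics/wrist6.png')[180:300,260:400];b=cv2.imread('pics/scene6.png')[150:270,270:410];cv2.imwrite('pics/c6.png',cv2.resize(np.hstack([a,b]),None,fx=2.8,fy=2.8,interpolation=cv2.INTER_CUBIC))"
```

```text
thumb_pad wrist [264.2 317. ] 0.69
thumb_pad scene [220.5 332.1] 0.6
    [589.8 107.1 179.7] [1.1 1.1]
pointer scene [205.1 226.6] 0.81
pointer top [171.4 434.9] 0.81
    [582.7 -52.7 232.5] [1.8 1.8]
11.7 [595.5 109.3 165.5] [ 0.09 -0.15  0.53] -0.00025807362042973997
```

View pics/c6.png

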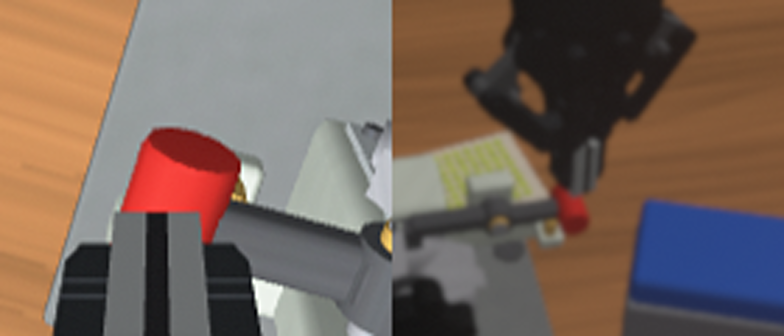

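In the scene crop the tips now just cover the back of the pad's top, so contact should be a few mm away.

Request:
servo_tool(series=[[[1,0,0,0.5,0],[1,0,0,1,0],[1,0,0,1,0]]])

```text
time_s: 12.0
eef_pos: [595.5, 109.3, 164.4]
orientation: [[0.951, 0.311, -0.0], [0.311, -0.951, -0.0], [-0.0, 0.0, -1.0]]
ft_force: [-0.2, -0.1, 0.8]
opening: -0.002
```

Request:
servo_tool(series=[[[1,0,0,0.5,0],[1,0,0,1,0],[1,0,0,1,0]]])

```text
time_s: 12.3
eef_pos: [595.5, 109.3, 163.4]
orientation: [[0.951, 0.311, -0.0], [0.311, -0.951, -0.0], [-0.0, 0.0, -1.0]]
ft_force: [-0.3, -1.0, -0.1]
opening: 0.001
```

Request:
servo_tool(series=[[[1,0,0,0.5,0],[1,0,0,1,0],[1,0,0,1,0]]])

```text
time_s: 12.6
eef_pos: [595.5, 109.3, 162.4]
orientation: [[0.951, 0.311, -0.0], [0.311, -0.951, -0.0], [-0.0, 0.0, -1.0]]
ft_force: [0.9, -0.1, -0.2]
opening: -0.005
```

Request:
servo_tool(series=[[[1,0,0,0.5,0],[1,0,0,1,0],[1,0,0,1,0]]])

```text
time_s: 12.9
eef_pos: [595.5, 109.3, 161.4]
orientation: [[0.951, 0.311, -0.0], [0.311, -0.951, -0.0], [-0.0, 0.0, -1.0]]
ft_force: [1.0, 0.2, -0.0]
opening: 0.003
```

Request:
servo_tool(series=[[[1,0,0,0.5,0],[1,0,0,1,0],[1,0,0,1,0]]])

```text
time_s: 13.2
eef_pos: [595.5, 109.3, 160.4]
orientation: [[0.951, 0.311, -0.0], [0.311, -0.951, -0.0], [-0.0, 0.0, -1.0]]
ft_force: [-1.4, -0.3, -1.0]
opening: -0.001
```

Request:
servo_tool(series=[[[1,0,0,0.5,0],[1,0,0,1,0],[1,0,0,1,0]]])

```text
time_s: 13.5
eef_pos: [595.5, 109.3, 159.4]
orientation: [[0.951, 0.311, -0.0], [0.311, -0.951, -0.0], [-0.0, 0.0, -1.0]]
ft_force: [-0.7, -0.0, -0.2]
opening: -0.002
```

Request:
servo_tool(series=[[[1,0,0,0.5,0],[1,0,0,1,0],[1,0,0,1,0]]])

```text
time_s: 13.8
eef_pos: [595.5, 109.3, 158.3]
orientation: [[0.951, 0.311, -0.0], [0.311, -0.951, -0.0], [-0.0, 0.0, -1.0]]
ft_force: [0.0, 0.1, 0.1]
opening: 0.001
```

Request:
servo_tool(series=[[[1,0,0,0.5,0],[1,0,0,1,0],[1,0,0,1,0]]])

```text
time_s: 14.1
eef_pos: [595.5, 109.3, 157.4]
orientation: [[0.951, 0.311, -0.0], [0.311, -0.951, -0.0], [-0.0, 0.0, -1.0]]
ft_force: [-0.6, -0.7, -1.1]
opening: 0.0
```

Request:
servo_tool(series=[[[1,0,0,0.5,0],[1,0,0,1,0],[1,0,0,1,0]]])

```text
time_s: 14.4
eef_pos: [595.6, 109.3, 157.2]
orientation: [[0.951, 0.311, 0.001], [0.311, -0.951, -0.0], [0.001, 0.0, -1.0]]
ft_force: [-2.3, -0.8, 3.7]
opening: 0.0
```

Contact at TCP z≈157.3 with 3.7 N. Now I'll ease it down.

Request:
servo_tool(series=[[[1,0,0,0.5,0],[1,0,0,0.5,0]]])

```text
time_s: 14.6
eef_pos: [595.7, 109.3, 157.0]
orientation: [[0.951, 0.311, 0.001], [0.311, -0.951, -0.0], [0.001, 0.0, -1.0]]
ft_force: [-2.4, -0.5, 6.3]
opening: 0.002
```

Request:
servo_tool(series=[[[1,0,0,0.4,0],[1,0,0,0.4,0]]])

```text
time_s: 14.8
eef_pos: [595.7, 109.4, 157.0]
orientation: [[0.951, 0.311, 0.001], [0.311, -0.951, 0.0], [0.001, 0.0, -1.0]]
ft_force: [-3.0, -0.9, 7.9]
opening: 0.0
```

Request:
servo_tool(series=[[[1,0,0,0.3,0],[1,0,0,0.3,0]]])

```text
time_s: 15.0
eef_pos: [595.7, 109.3, 156.9]
orientation: [[0.951, 0.311, 0.002], [0.311, -0.951, 0.0], [0.002, 0.0, -1.0]]
ft_force: [-3.7, -0.6, 9.0]
opening: 0.001
```

Request:
servo_tool(series=[[[1,0,0,0.3,0],[1,0,0,0.3,0]]])

```text
time_s: 15.2
eef_pos: [595.8, 109.3, 156.8]
orientation: [[0.951, 0.311, 0.002], [0.311, -0.951, 0.0], [0.002, 0.001, -1.0]]
ft_force: [-4.7, -0.9, 10.1]
opening: -0.003
```

```bash
python3 look.py 7 thumb_pad pointer; python3 -c "
import cv2,numpy as np
a=cv2.imread('pics/wrist7.png')[180:300,260:400];b=cv2.imread('pics/scene7.png')[150:270,270:410];cv2.imwrite('pics/c7.png',cv2.resize(np.hstack([a,b]),None,fx=2.8,fy=2.8,interpolation=cv2.INTER_CUBIC))
s=__import__('cell').read_state();print(s['moment'],s['qpos'])"
```

```text
thumb_pad wrist [273.6 319.4] 0.62
thumb_pad scene [218.7 332.5] 0.8
    [593.4 107.  186.6] [1.5 1.5]
pointer scene [206.1 223.6] 0.58
pointer top [169.4 432.8] 0.58
    [585.5 -53.2 232.7] [1.9 1.9]
15.65 [595.8 109.4 156.8] [-5.22 -0.78  9.14] -0.0031624477877897315
[-0.14704558  0.69924775 -0.03098891] [ 6.91399973e+00  1.68740484e+01  6.97820505e+01 -1.01975510e-02
  9.32339033e+01  7.88178775e+01]
```

View pics/c7.png

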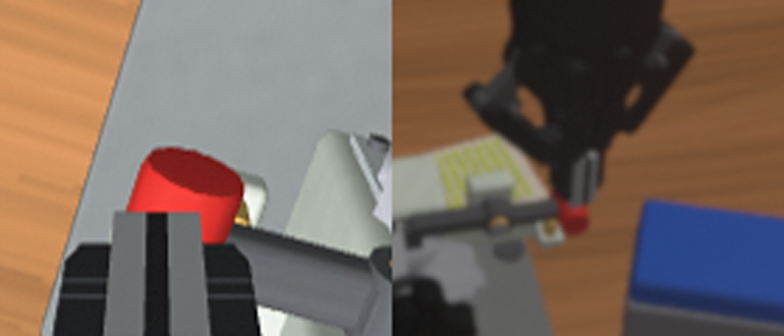

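The tips sit on the back half of the pad (about (315,256) in the wrist view), and the pointer is unchanged. Some sideways drag has built up, so I'll relieve it and then press on gently.

Request:
servo_tool(series=[[[1,-0.5,0,0,0],[1,-0.5,0,0,0]]])

```text
time_s: 15.85
eef_pos: [595.7, 109.3, 156.9]
orientation: [[0.951, 0.311, 0.003], [0.311, -0.951, 0.0], [0.003, 0.001, -1.0]]
ft_force: [-2.2, 0.3, 8.5]
opening: 0.001
```

Request:
servo_tool(series=[[[1,-0.3,0,0.2,0],[1,-0.3,0,0.2,0]]])

```text
time_s: 16.05
eef_pos: [595.7, 109.3, 156.9]
orientation: [[0.951, 0.311, 0.004], [0.311, -0.951, 0.001], [0.004, 0.001, -1.0]]
ft_force: [-1.2, -0.2, 8.8]
opening: 0.001
```

Request:
servo_tool(series=[[[1,-0.2,0,0.3,0],[1,-0.2,0,0.3,0]]])

```text
time_s: 16.25
eef_pos: [595.7, 109.3, 156.9]
orientation: [[0.95, 0.311, 0.005], [0.311, -0.951, 0.001], [0.005, 0.001, -1.0]]
ft_force: [0.4, 0.7, 9.9]
opening: -0.002
```

Request:
servo_tool(series=[[[1,-0.2,0,0.3,0],[1,-0.2,0,0.3,0]]])

```text
time_s: 16.45
eef_pos: [595.7, 109.3, 156.8]
orientation: [[0.95, 0.311, 0.005], [0.311, -0.95, 0.001], [0.005, 0.001, -1.0]]
ft_force: [-0.3, 0.4, 10.3]
opening: -0.001
```

Request:
servo_tool(series=[[[1,-0.1,0,0.2,0],[1,-0.1,0,0.2,0]]])

```text
time_s: 16.65
eef_pos: [595.7, 109.3, 156.7]
orientation: [[0.95, 0.311, 0.006], [0.311, -0.95, 0.001], [0.006, 0.001, -1.0]]
ft_force: [1.1, 1.9, 11.0]
opening: 0.001
```

Request:
servo_tool(series=[[[1,-0.1,0,0.2,0],[1,-0.1,0,0.2,0]]])

```text
time_s: 16.85
eef_pos: [595.7, 109.4, 156.6]
orientation: [[0.95, 0.311, 0.006], [0.311, -0.95, 0.001], [0.006, 0.001, -1.0]]
ft_force: [0.9, 1.6, 11.0]
opening: 0.001
```

Request:
servo_tool(series=[[[1,0,0,0.2,0],[1,0,0,0.2,0]]])

```text
time_s: 17.05
eef_pos: [595.7, 109.4, 156.4]
orientation: [[0.95, 0.311, 0.006], [0.311, -0.95, 0.001], [0.006, 0.001, -1.0]]
ft_force: [0.4, 1.3, 10.3]
opening: -0.002
```

Request:
servo_tool(series=[[[1,0,0,0.2,0],[1,0,0,0.2,0]]])

```text
time_s: 17.25
eef_pos: [595.7, 109.4, 156.2]
orientation: [[0.95, 0.311, 0.006], [0.311, -0.95, 0.001], [0.006, 0.001, -1.0]]
ft_force: [-0.2, 1.7, 11.1]
opening: -0.001
```

The pawl is easing out at a steady 11 N or so. I'll continue.

Request:
servo_tool(series=[[[1,0,0,0.2,0],[1,0,0,0.4,0],[1,0,0,0.6,0],[1,0,0,0.6,0]]])

```text
time_s: 17.65
eef_pos: [595.7, 109.5, 155.6]
orientation: [[0.95, 0.311, 0.006], [0.311, -0.95, 0.001], [0.006, 0.001, -1.0]]
ft_force: [0.0, 1.9, 10.0]
opening: 0.002
```

Request:
servo_tool(series=[[[1,0,0,0.2,0],[1,0,0,0.4,0],[1,0,0,0.6,0],[1,0,0,0.6,0]]])

```text
time_s: 18.05
eef_pos: [595.7, 109.5, 155.0]
orientation: [[0.95, 0.311, 0.006], [0.311, -0.95, 0.001], [0.006, 0.001, -1.0]]
ft_force: [-0.3, 1.3, 9.8]
opening: -0.001
```

Request:
servo_tool(series=[[[1,0,0,0.3,0],[1,0,0,0.6,0],[1,0,0,0.9,0],[1,0,0,0.9,0]]])

```text
time_s: 18.45
eef_pos: [595.7, 109.7, 154.1]
orientation: [[0.95, 0.311, 0.006], [0.311, -0.95, 0.002], [0.006, 0.0, -1.0]]
ft_force: [-0.8, 2.3, 10.2]
opening: -0.001
```

Request:
servo_tool(series=[[[1,0,0,0.3,0],[1,0,0,0.6,0],[1,0,0,0.9,0],[1,0,0,0.9,0]]])

```text
time_s: 18.85
eef_pos: [595.7, 109.7, 153.0]
orientation: [[0.95, 0.311, 0.006], [0.311, -0.95, 0.002], [0.006, 0.0, -1.0]]
ft_force: [0.5, 2.5, 10.7]
opening: -0.002
```

Request:
servo_tool(series=[[[1,0,0,0.2,0],[1,0,0,0.4,0],[1,0,0,0.4,0]]])

```text
time_s: 19.15
eef_pos: [595.3, 109.5, 151.7]
orientation: [[0.95, 0.311, 0.004], [0.311, -0.95, 0.001], [0.004, 0.0, -1.0]]
ft_force: [1.6, 0.8, 2.0]
opening: -0.004
```

Request:
servo_tool(series=[[[1,0,0,0.2,0],[1,0,0,0.4,0],[1,0,0,0.4,0]]])

```text
time_s: 19.45
eef_pos: [594.7, 109.2, 150.1]
orientation: [[0.95, 0.311, 0.002], [0.311, -0.95, 0.001], [0.002, 0.0, -1.0]]
ft_force: [1.7, 1.7, 5.3]
opening: -0.004
```

The pawl is off (force has dropped to the spring's). I'll hold and watch the pointer.

Request:
servo_tool(series=[[[1,0,0,-0.2,0],[1,0,0,-0.2,0],[1,0,0,-0.2,0],[1,0,0,-0.2,0],[1,0,0,-0.2,0],[1,0,0,-0.2,0],[1,0,0,-0.2,0],[1,0,0,-0.2,0]]])

```text
time_s: 20.25
eef_pos: [594.5, 109.0, 150.0]
orientation: [[0.951, 0.311, 0.001], [0.311, -0.951, 0.0], [0.001, 0.0, -1.0]]
ft_force: [3.1, 2.5, 5.3]
opening: 0.005
```

```bash
cat > ptr.py <<'E'
import sys
from h import *
def proj(K,T,x): q=np.linalg.inv(T)@np.append(x,1);u=K@q[:3];return np.array([u[1]/u[2],u[0]/u[2]])
def red(f):
    im=cv2.cvtColor(cv2.imread(f),cv2.COLOR_BGR2HSV)[185:260,205:245]
    o=[]
    for m in(cv2.inRange(im,(0,150,80),(8,255,255))|cv2.inRange(im,(172,150,80),(180,255,255)),cv2.inRange(im,(60,140,40),(85,255,255))):
        ys,xs=np.nonzero(m);o+=[(round(ys.mean()+185,1),round(xs.mean()+205,1),len(ys))] if len(ys) else [None]
    return o
if __name__=="__main__":
    S=cam("scene");t=read_state()["time_s"];f=f"pics/s{t:.2f}.png"
    cv2.imwrite(f,capture("scene"))
    print("ref",red("pics/scene6.png"),"now",t,red(f))
    if len(sys.argv)>1:
        for z in(236,206,186):print(z,proj(*S,[584,-55,z]))
        r=place_of("scene","push_plate");print(r[:1]); print([proj(*S,[550,-20,z]) for z in(276,246,226)])
    s=read_state();print(s["time_s"],s["eef_pos"].round(1),s["ft_force"].round(1))
E
python3 ptr.py 1
```

```text
ref [(np.float64(198.6), np.float64(224.0), 130), (np.float64(226.1), np.float64(217.7), 132)] now 20.25 [(np.float64(204.0), np.float64(225.0), 125), (np.float64(226.3), np.float64(217.8), 134)]
236 [203.95891671 223.35591792]
206 [218.88161424 226.25249753]
186 [228.28834522 228.07839697]
[{'location': [170.4, 244.3], 'confidence': 0.83}]
[array([165.26068462, 243.71699792]), array([181.36672243, 245.91859507]), array([191.52324008, 247.3069291 ])]
20.35 [594.5 109.  150. ] [3.2 1.7 5.1]
```

```bash
cat > fit.py <<'E'
from h import *
from ptr import proj
from scipy.optimize import least_squares
import itertools
p=camera_params("wrist");K=np.array(p["intrinsics"]);Tt=np.array(p["T_tool_cam"])
c,s=.9505,.3106;R=np.array([[c,s,0],[s,-c,0],[0,0,-1]])
def W(e):
    T=np.eye(4);T[:3,:3]=R;T[:3,3]=e;return T@Tt
S=cam("scene")
# bbox l,t,r,b of green blob (None = occluded side)
obs=[((K,W([590.2,61.3,341.4])),[421,213,454,None]),((K,W([595.5,109.3,203.5])),[541,316,606,None]),(S,[211,221,225,233])]
a=np.radians(1.5);Y=np.array([[np.cos(a),-np.sin(a),0],[np.sin(a),np.cos(a),0],[0,0,1]])
def res(x,d=(16,22,24),only=None):
    r=[]
    for i,((k,T),b) in enumerate(obs):
        if only is not None and i not in only: continue
        q=np.array([proj(k,T,x+Y@(np.array(g)*d/2)) for g in itertools.product((-1,1),repeat=3)])
        m=[q[:,1].min(),q[:,0].min(),q[:,1].max(),q[:,0].max()]
        r+=[(u-v)*(1 if i<2 else 2) for u,v in zip(m,b) if v is not None]
    return r
for d in((16,22,24),(22,16,24)):
  for o in(None,(0,1),(2,)):
    f=least_squares(res,[578,-64,186],args=(d,o));print(d,o,f.x.round(1),f.cost.round(1),np.round(f.fun,1))
E
python3 fit.py
```

```text
(16, 22, 24) None [573.5 -71.6 184.2] 104.1 [  0.1  -0.7   1.6  -2.7  -4.3  -0.3  -5.1 -11.    1.5   5.6]
(16, 22, 24) (0, 1) [572.6 -70.3 187.6] 4.6 [-0.5  0.9  1.3 -2.1 -0.6  1.3]
(16, 22, 24) (2,) [ 366.8 -100.7  -20.3] 8.3 [ 2.2 -1.9 -2.2  1.9]
(22, 16, 24) None [572.6 -71.9 184.5] 146.9 [  1.8  -1.6   0.   -0.8  -5.4  -2.   -1.6 -14.1  -2.8   6.7]
(22, 16, 24) (0, 1) [571.7 -69.3 189.9] 0.7 [ 0.6  0.4 -0.8 -0.1 -0.3  0.3]
(22, 16, 24) (2,) [ 351.7 -102.9  -35. ] 34.6 [ 5.  -3.  -5.1  3. ]
```

The clip centre is at about z≈186–188, so about 49 mm to sink. That means 5 teeth (52.5 mm), and I should release at about 47 mm sunk. I'll hold on.

Request:
servo_tool(series=[[[1,0,0,0,0],[1,0,0,0,0],[1,0,0,0,0],[1,0,0,0,0],[1,0,0,0,0],[1,0,0,0,0],[1,0,0,0,0],[1,0,0,0,0],[1,0,0,0,0],[1,0,0,0,0]]])

```text
time_s: 21.35
eef_pos: [594.4, 109.0, 150.0]
orientation: [[0.951, 0.311, 0.001], [0.311, -0.951, 0.0], [0.001, 0.0, -1.0]]
ft_force: [3.4, 3.2, 5.8]
opening: -0.001
```

```bash
python3 ptr.py 1
```

```text
ref [(np.float64(198.6), np.float64(224.0), 130), (np.float64(226.1), np.float64(217.7), 132)] now 21.35 [(np.float64(209.0), np.float64(226.0), 123), (np.float64(226.2), np.float64(217.7), 133)]
236 [203.95891671 223.35591792]
206 [218.88161424 226.25249753]
186 [228.28834522 228.07839697]
[{'location': [177.9, 245.9], 'confidence': 0.66}]
[array([165.26068462, 243.71699792]), array([181.36672243, 245.91859507]), array([191.52324008, 247.3069291 ])]
21.45 [594.5 109.  150. ] [2.6 2.5 4.1]
```

Request:
servo_tool(series=[[[1,0,0,0,0],[1,0,0,0,0],[1,0,0,0,0],[1,0,0,0,0],[1,0,0,0,0],[1,0,0,0,0],[1,0,0,0,0],[1,0,0,0,0],[1,0,0,0,0],[1,0,0,0,0],[1,0,0,0,0],[1,0,0,0,0]]])

```text
time_s: 22.65
eef_pos: [594.4, 109.0, 150.0]
orientation: [[0.951, 0.311, 0.001], [0.311, -0.951, 0.0], [0.001, 0.0, -1.0]]
ft_force: [3.3, 1.6, 4.8]
opening: -0.0
```

Request:
servo_tool(series=[[[1,0,0,0,0],[1,0,0,0,0],[1,0,0,0,0],[1,0,0,0,0],[1,0,0,0,0],[1,0,0,0,0],[1,0,0,0,0]]])

```text
time_s: 23.35
eef_pos: [594.5, 109.0, 150.0]
orientation: [[0.951, 0.311, 0.001], [0.311, -0.951, 0.0], [0.001, 0.0, -1.0]]
ft_force: [3.2, 2.6, 5.5]
opening: 0.003
```

```bash
python3 ptr.py 1
```

```text
ref [(np.float64(198.6), np.float64(224.0), 130), (np.float64(226.1), np.float64(217.7), 132)] now 23.35 [(np.float64(218.4), np.float64(227.9), 117), (np.float64(226.4), np.float64(217.1), 119)]
236 [203.95891671 223.35591792]
206 [218.88161424 226.25249753]
186 [228.28834522 228.07839697]
[{'location': [184.5, 245.7], 'confidence': 0.86}]
[array([165.26068462, 243.71699792]), array([181.36672243, 245.91859507]), array([191.52324008, 247.3069291 ])]
23.45 [594.5 109.  150. ] [2.5 2.6 4.8]
```

About 40–41 mm sunk at 9.2 mm/s. I'll hold another half second, then release.

Request:
servo_tool(series=[[[1,0,0,0,0],[1,0,0,0,0],[1,0,0,0,0],[1,0,0,0,0],[1,0,0,0,0],[1,0,0,-10,0],[1,0,0,-30,0],[1,0,0,-60,0],[1,0,0,-60,0],[1,0,0,-60,0],[1,0,0,-60,0],[1,0,0,-60,0]]])

```text
time_s: 24.65
eef_pos: [593.5, 108.7, 208.1]
orientation: [[0.951, 0.31, -0.003], [0.31, -0.951, -0.001], [-0.003, -0.0, -1.0]]
ft_force: [-0.9, 0.5, 0.9]
opening: 0.006
```

```bash
python3 ptr.py 1; python3 look.py 8 pointer clip push_plate thumb_pad
```

```text
ref [(np.float64(198.6), np.float64(224.0), 130), (np.float64(226.1), np.float64(217.7), 132)] now 24.65 [(np.float64(224.3), np.float64(228.9), 116), (np.float64(226.1), np.float64(217.3), 123)]
236 [203.95891671 223.35591792]
206 [218.88161424 226.25249753]
186 [228.28834522 228.07839697]
[]
[array([165.26068462, 243.71699792]), array([181.36672243, 245.91859507]), array([191.52324008, 247.3069291 ])]
24.75 [593.8 108.8 208.7] [-0.6 -0.  -0.1]
pointer scene [233.  226.9] 0.83
pointer top [171.9 427.9] 0.72
    [588.1 -56.6 180. ] [1.1 1.1]
clip wrist [330.7 566.9] 0.71
clip scene [220.1 218.5] 0.52
    [574.5 -66.9 192.9] [2.8 2.8]
push_plate scene [192.1 245.8] 0.96
push_plate top [193. 415.] 0.81
    [550.2 -23.6 225.7] [1.3 1.3]
thumb_pad wrist [224.5 317.1] 0.83
thumb_pad scene [221.8 331.5] 0.94
    [590.4 106.6 177.3] [1.5 1.5]
25.5 [594.2 108.9 209.8] [ 0.6   0.02 -0.8 ] -5.2192173025208864e-05
```

Pointer sank about 52.5 mm (5 teeth) and stopped. Now I'll rise and go over the push plate.

Request:
servo_tool(series=[[[1,0,0,-35,0],[1,0,0,-40,0],[1,-27,36,-40,0],[1,-55,71,-40,0],[1,-82,107,-40,0],[1,-82,107,-40,0],[1,-82,107,-40,0],[1,-82,107,-40,0]]])

```text
time_s: 26.3
eef_pos: [549.7, -17.6, 249.7]
orientation: [[0.95, 0.311, 0.0], [0.311, -0.95, 0.0], [0.0, -0.0, -1.0]]
ft_force: [0.0, -0.5, 0.1]
opening: -0.001
```

```bash
python3 look.py 9 push_plate pointer clip; python3 ptr.py
python3 - <<'E'
from ptr import *
a=cv2.imread("pics/wrist9.png");b=cv2.imread("pics/scene9.png")[130:255,180:380]
cv2.imwrite("pics/c9.png",np.vstack([cv2.resize(a[140:400],(640,260)),cv2.resize(b,(512,320))[:, :] if 0 else cv2.copyMakeBorder(cv2.resize(b,(512,320)),0,0,0,128,0)]))
E
```

```text
push_plate wrist [231.3 319.5] 0.59
push_plate scene [188.4 249.5] 0.58
    [549.3 -17.7 231.6] [1.6 1.6]
pointer wrist [172.2 380.5] 0.93
pointer scene [230.8 228.8] 0.93
    [583.2 -54.1 179.4] [0.7 0.7]
clip wrist [195.5 398.9] 0.62
clip scene [222.3 219.6] 0.58
    [574.5 -67.4 192. ] [0.6 0.6]
26.9 [549.5 -18.2 249.8] [ 1.07 -0.1   0.15] 0.00136024502000597
ref [(np.float64(198.6), np.float64(224.0), 130), (np.float64(226.1), np.float64(217.7), 132)] now 26.9 [(np.float64(224.3), np.float64(229.0), 118), (np.float64(226.0), np.float64(217.2), 126)]
26.95 [549.5 -18.3 249.8] [-0.6  0.1  1. ]
```

View pics/c9.png

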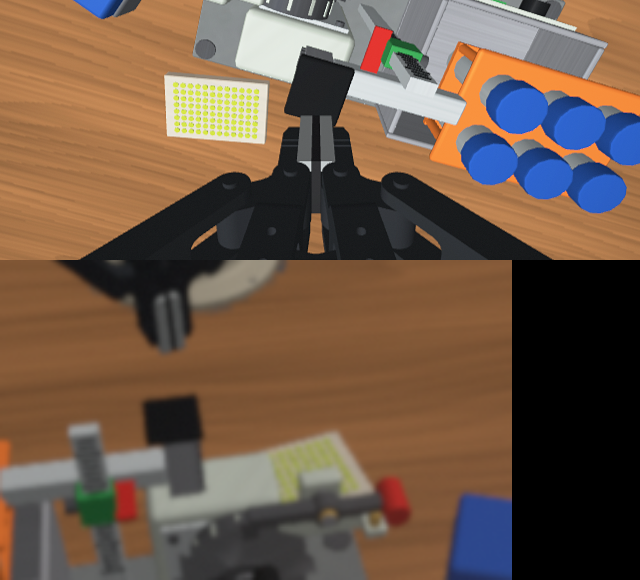

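The scene crop shows the pointer (125,500) level with the clip (97,503), and the gripper tips stand over the black plate. I'll descend, slowly at the end.

Request:
servo_tool(series=[[[1,0,0,10,0],[1,0,0,20,0],[1,0,0,30,0],[1,0,0,38,0],[1,0,0,43,0],[1,0,0,46,0],[1,0,0,47,0],[1,0,0,47,0],[1,0,0,47,0]]])

```text
time_s: 27.85
eef_pos: [549.6, -18.3, 203.2]
orientation: [[0.951, 0.311, 0.001], [0.311, -0.951, -0.0], [0.001, 0.0, -1.0]]
ft_force: [0.2, 0.3, -0.8]
opening: 0.001
```

Request:
servo_tool(series=[[[1,0,0,0.5,0],[1,0,0,1,0],[1,0,0,1.5,0],[1,0,0,2,0],[1,0,0,2.5,0],[1,0,0,3,0]]])

```text
time_s: 28.45
eef_pos: [549.5, -18.3, 199.7]
orientation: [[0.951, 0.311, -0.0], [0.311, -0.951, -0.0], [-0.0, 0.0, -1.0]]
ft_force: [-0.7, -0.4, 0.3]
opening: 0.004
```

Request:
servo_tool(series=[[[1,0,0,0.5,0],[1,0,0,1,0],[1,0,0,1.5,0],[1,0,0,2,0]]])

```text
time_s: 28.85
eef_pos: [549.5, -18.3, 197.8]
orientation: [[0.951, 0.311, 0.0], [0.311, -0.951, -0.0], [0.0, 0.0, -1.0]]
ft_force: [-0.5, -0.2, -0.9]
opening: -0.006
```

Request:
servo_tool(series=[[[1,0,0,0.5,0],[1,0,0,1,0],[1,0,0,1.5,0]]])

```text
time_s: 29.15
eef_pos: [549.5, -18.3, 196.2]
orientation: [[0.951, 0.311, 0.0], [0.311, -0.951, -0.0], [-0.0, 0.0, -1.0]]
ft_force: [-0.2, 0.2, -0.4]
opening: -0.001
```

Request:
servo_tool(series=[[[1,0,0,0.5,0],[1,0,0,1,0],[1,0,0,1,0]]])

```text
time_s: 29.45
eef_pos: [549.4, -18.3, 195.2]
orientation: [[0.951, 0.311, -0.0], [0.311, -0.951, -0.0], [-0.0, 0.0, -1.0]]
ft_force: [-0.4, -0.5, 0.6]
opening: 0.002
```

Request:
servo_tool(series=[[[1,0,0,0.5,0],[1,0,0,1,0],[1,0,0,1,0]]])

```text
time_s: 29.75
eef_pos: [549.4, -18.3, 194.2]
orientation: [[0.951, 0.311, -0.0], [0.311, -0.951, -0.0], [-0.0, 0.0, -1.0]]
ft_force: [-0.5, 0.7, 0.0]
opening: 0.0
```

Request:
servo_tool(series=[[[1,0,0,0.5,0],[1,0,0,1,0],[1,0,0,1,0]]])

```text
time_s: 30.05
eef_pos: [549.5, -18.3, 193.8]
orientation: [[0.951, 0.311, 0.001], [0.311, -0.951, -0.0], [0.001, 0.0, -1.0]]
ft_force: [-1.1, 0.4, 3.4]
opening: -0.002
```

Contact at 193.8 as expected (plate at about 223.5). I'll build the push to about 10 N.

Request:
servo_tool(series=[[[1,-0.1,0,0.3,0],[1,-0.3,0,0.6,0],[1,-0.3,0,0.6,0]]])

```text
time_s: 30.35
eef_pos: [549.6, -18.3, 193.8]
orientation: [[0.951, 0.311, 0.002], [0.311, -0.951, -0.0], [0.002, 0.001, -1.0]]
ft_force: [-1.9, 0.2, 6.2]
opening: 0.002
```

Request:
servo_tool(series=[[[1,-0.1,0,0.3,0],[1,-0.3,0,0.6,0],[1,-0.3,0,0.6,0]]])

```text
time_s: 30.65
eef_pos: [549.6, -18.3, 193.8]
orientation: [[0.95, 0.311, 0.003], [0.311, -0.95, -0.0], [0.003, 0.001, -1.0]]
ft_force: [-0.9, 1.3, 7.5]
opening: -0.0
```

Request:
servo_tool(series=[[[1,-0.1,0,0.3,0],[1,-0.3,0,0.6,0],[1,-0.3,0,0.6,0]]])

```text
time_s: 30.95
eef_pos: [549.6, -18.3, 193.8]
orientation: [[0.95, 0.311, 0.005], [0.311, -0.95, 0.0], [0.004, 0.001, -1.0]]
ft_force: [0.3, 2.1, 9.6]
opening: -0.0
```

Request:
servo_tool(series=[[[1,-0.1,0,0.3,0],[1,-0.1,0,0.3,0],[1,-0.1,0,0.3,0],[1,-0.1,0,0.3,0],[1,-0.1,0,0.3,0],[1,-0.1,0,0.3,0]]])

```text
time_s: 31.55
eef_pos: [549.7, -18.3, 193.7]
orientation: [[0.95, 0.311, 0.005], [0.311, -0.95, 0.0], [0.005, 0.001, -1.0]]
ft_force: [-1.1, 1.6, 11.5]
opening: 0.003
```

Request:
servo_tool(series=[[[1,0,0,-0.2,0],[1,0,0,-0.2,0],[1,0,0,-0.2,0],[1,0,0,-0.2,0]]])

```text
time_s: 31.95
eef_pos: [549.6, -18.3, 193.7]
orientation: [[0.95, 0.311, 0.005], [0.311, -0.95, 0.0], [0.005, 0.001, -1.0]]
ft_force: [0.1, 1.8, 10.1]
opening: 0.001
```

Request:
servo_tool(series=[[[1,0,0,-2,0],[1,0,0,-10,0],[1,0,0,-40,0],[1,0,0,-80,0],[1,0,0,-100,0],[1,0,0,-100,0],[1,0,0,-100,0],[1,0,0,-100,0]]])

```text
time_s: 32.75
eef_pos: [548.0, -18.6, 289.4]
orientation: [[0.951, 0.311, -0.003], [0.311, -0.951, 0.0], [-0.003, -0.001, -1.0]]
ft_force: [-0.6, 0.1, -0.8]
opening: 0.001
```

```bash
python3 look.py 10 pointer clip wash_bottle microplate tip_box; python3 ptr.py
python3 - <<'E'
import cv2
a=cv2.imread("pics/wrist10.png")
cv2.imwrite("pics/c10.png",a)
E
```

```text
pointer wrist [157.  372.3] 0.77
pointer scene [232.7 229.2] 0.6
    [583.1 -54.7 175.4] [0. 0.]
clip wrist [175.5 387.9] 0.56
clip scene [222.  222.8] 0.53
    [576.9 -64.2 194.9] [2.7 2.7]
wash_bottle scene [345.3 363.4] 0.93
wash_bottle top [123.9 314.6] 0.73
    [712.5 139.1   2.9] [0.6 0.6]
microplate wrist [233.9 226.7] 0.61
microplate scene [218.8 290.7] 0.61
microplate top [276.  354.3] 0.79
    [396.8  60.5   8.8] [2.2 1.3 1.7]
tip_box wrist [ 86.3 122.7] 0.89
tip_box scene [261.6 385.3] 0.69
tip_box top [200.3 273.9] 0.58
    [550.4 225.8  10. ] [4.4 3.7 3.7]
33.65 [548.5 -18.6 291.4] [ 0.49 -0.23 -0.67] -0.0006809789811289215
ref [(np.float64(198.6), np.float64(224.0), 130), (np.float64(226.1), np.float64(217.7), 132)] now 33.65 [(np.float64(224.3), np.float64(229.0), 118), (np.float64(226.0), np.float64(217.2), 126)]
33.7 [548.5 -18.6 291.4] [-0.   1.1 -1.5]
```

View pics/c10.png

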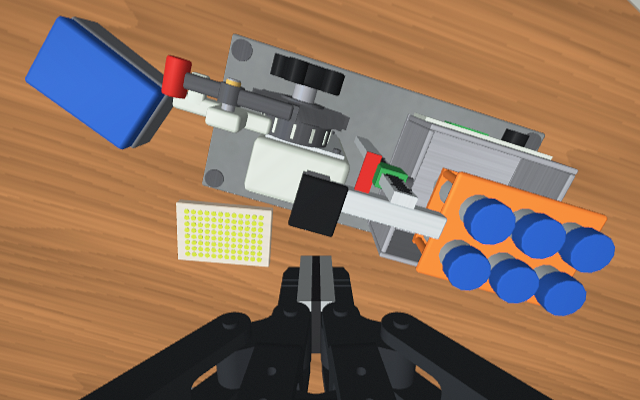

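```bash
python3 -c "
from cell import *
print(job_done())"
```

```text
the job is handed in; nothing more can be done
None
```

The carriage is lowered five ratchet teeth and held by the pawl with the pointer level with the clip, and the job is handed in at about 34 s.

- **Lowering:** I eased the pawl out with about 11 N on the thumb pad and held it off for about 5 s. The carriage sank at about 9 mm/s, and I let the pawl drop at about 47 mm. It stopped at about 52.5 mm in the fifth tooth.
- **Hold test:** I pushed the plate down with about 10–11.5 N for roughly 0.7–1 s, and the pointer did not move (224.3 px before and after). I then lifted the gripper about 97 mm clear, and the wrist force was back at noise level.
- **Level with the clip:** The height at which I met the plate puts the pointer at z ≈ 183.5 mm. My fit of the clip's centre gives about 186–188 mm, at most 190 by the task text, so the pointer is 3–7 mm low and inside the 12.5 mm limit.
- **Bottle, microplate and tip box:** They show within a few mm of where they started, apart from a tip box height that is just detection noise.

Two checks disagreed:
- **Pointer and clip detections:** The networks' raw points put the pointer 12–20 mm below the clip. I did not trust them because they see the clip's top rather than its centre and gave the pointer about 4 mm low at the start; the plate contact height and the pictures say it is level.
- **Fingertip height:** Contact came about 30 mm lower in reported TCP height than the fingertips should have needed. I found both contacts by force instead, and both showed the same 30 mm.

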